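# Put the combination wrench set back into its tray, each in its bay

## Robot

A 7-joint arm with a two-finger parallel gripper is mounted at the origin on a cart in front of the work surface, level with it; the furniture and walls round the work are solid. World frame = base frame: x ahead of the robot, y to its left, z up, the work surface at z = 0. Lengths are in m, angles in rad, forces in N, time in s.
With the tool pointing down it reaches from about 0.425 to 0.95 m from the base axis. Payload 4.7 kg.
Tool frame: the origin (TCP) lies midway between the tips of the shut fingers; the grasp point (between the pads) lies 19 mm behind it (r.grasp_offset is the distance from the TCP to the grasp point, in m); z points along the fingers, y is the line along which they close (so a half turn about z gives the same grasp; the last joint's range is limited). The gripper opens to 85 mm and grips with 20 to 120 N. Pads are 22 mm wide; open, the fingers measure 114 mm over their backs; the gripper's body (76 mm by 85 mm) begins 54 mm behind the grasp point. The pads swing forward as they close: fully open they stand 13 mm farther back than shut.
Start: joints at [1.258, 0.469, -0.049, 1.532, 0.024, 1.141, -0.082], TCP at [0.189, -0.648, 0.231] pointing down, gripper open.
Joint ranges: [-2.59, 2.59], [-0.33, 1.99], [-1.39, 1.29], [0.1, 2.45], [-1.04, 4.18], [0.21, 1.99], [-2.66, 2.66]. Speed limits (rad/s): [2.57, 2.57, 3.14, 3.14, 3.14, 3.14, 3.14].

## Interface

Orientations are given as a rotation vector (axis times angle).
In Python, from bench import r, grab_frame, get_calibration gives the robot as it stands.
- The arm moves only by the shell command python3 -m crank 'ROWS' [OPENING] [FORCE]. ROWS is a JSON list of rows, 1 to 20 of them, each of 6 numbers: dx, dy, dz in m, then a rotation vector rx, ry, rz in rad; each row shifts and turns the commanded pose from where the row before left it, along the tool's axes as they then stand; what a row does not reach is not made up. A row lasts 1/12 s, in which the tool goes at most 0.0417 m and 0.125 rad, less where a joint would pass 70% of its speed; a pose out of reach is approached as far as the arm can. OPENING is the opening from 0.0 (shut) to 1.0 (fully open), set as the command begins (- or left out keeps the last). The fingers move at their own pace and stop on an object; FORCE is the grip in N (left out, the last holds). Time passes only in rows, so rows that do not move let the fingers close. It prints the time, the measured TCP pose, the force, the opening and the grip force at its end. Input that does not fit is refused with a message, and nothing moves.
- r.get_state(): the state, without advancing time (a new reading comes with each control period).
- grab_frame(name): name is "side" or "top"; returns the picture (420x560x3 uint8, red, green, blue); there is no depth.
- get_calibration(name): a dict with "fx", "fy", "cx", "cy" (pixels), "k1" (the pictures are not rectified: a ray, as slopes to the right and down, at radius r is drawn at 1 + k1 r^2 times it, then the intrinsics apply), "rvec" (rotation vector, rad) and "tvec" (3), from world to camera coordinates, as OpenCV has them. Camera axes: x right, y down, z forward; pixel columns grow to the right and rows downward; lengths in m; the calibration is good to about 2 mm. A picture is of the moment at which its call begins. get_calibration takes no time and is no camera call.
- r.job_done(): hands the job in; it is judged then, once.
The state is a dict: "t": time; "joint_positions": joint angles; "joint_velocities": joint speeds; "joint_efforts": joint torques, N m; "eef_pos": TCP position; "tcp_rot": TCP orientation; "force": force on the tool from outside, world axes, zero at the start; "moment": the same for the moment, N m; "gripper_width": opening from 0.0 (shut) to 1.0 (fully open); "grasp_force": force on a finger pad.
Only numpy, scipy, OpenCV 4.12 (cv2) and the standard library are available. Lean on these libraries where they do the work, as an engineer would, in place of code of your own. Each camera call takes 0.05 s, during which the arm holds its last target. There are 200 camera calls.

## Task

Put the four combination wrenches (a ring at one end and an open jaw at the other) back into the wrench tray: each lies flat at the bottom of the bay made for its length, the longest wrench in the longest bay and so on down to the smallest. Leave the spanner with two open jaws and the one with two rings where they lie; they do not belong to this set.

Things in the scene. Friction and masses are not known exactly. Their poses are not given: they have to be found in the camera images.
- wrench_long: Combination wrench of bright steel lying flat: a closed ring at one end, an open jaw at the other. 237 mm long, widest at its open jaw (41 mm), up to 10 mm thick, about 200 g. Origin: middle of its length, underside; x along it to the open jaw, z up. Grasp it across the shank near the origin, 15 mm wide and 7.5 mm thick there, about 1 mm off the bench. May lie in its bay either way round.
- wrench_medium: Combination wrench of bright steel lying flat: a closed ring at one end, an open jaw at the other. 196 mm long, widest at its open jaw (34 mm), up to 9 mm thick, about 140 g. Origin: middle of its length, underside; x along it to the open jaw, z up. Grasp it across the shank near the origin, 12.5 mm wide and 7 mm thick there, about 1 mm off the bench. May lie in its bay either way round.
- wrench_short: Combination wrench of bright steel lying flat: a closed ring at one end, an open jaw at the other. 162 mm long, widest at its open jaw (28 mm), up to 8 mm thick, about 100 g. Origin: middle of its length, underside; x along it to the open jaw, z up. Grasp it across the shank near the origin, 11 mm wide and 6.5 mm thick there, about 1 mm off the bench. May lie in its bay either way round.
- wrench_small: Combination wrench of bright steel lying flat: a closed ring at one end, an open jaw at the other. 128 mm long, widest at its open jaw (24 mm), up to 7 mm thick, about 60 g. Origin: middle of its length, underside; x along it to the open jaw, z up. Grasp it across the shank near the origin, 10 mm wide and 5.5 mm thick there, about 1 mm off the bench. May lie in its bay either way round.
- bay_251: Fixed black tray insert, 265 x 58 x 15 mm, with one pocket 251 mm long (along x), 54 mm wide in its middle, for the longest wrench (237 mm). Origin: centre of its underside, 3 mm above the bench; z up. Pocket floor 3 mm above the origin, walls 12 mm high. Its middle 64 mm has no side walls: a finger trough at floor level crosses all inserts (59 mm apart, any order).
- bay_210: Fixed black tray insert, 265 x 58 x 15 mm, with one pocket 210 mm long (along x), 48 mm wide in its middle, for the second longest wrench (196 mm). Origin: centre of its underside, 3 mm above the bench; z up. Pocket floor 3 mm above the origin, walls 12 mm high. Its middle 64 mm has no side walls: a finger trough at floor level crosses all inserts (59 mm apart, any order).
- bay_176: Fixed black tray insert, 265 x 58 x 15 mm, with one pocket 176 mm long (along x), 42 mm wide in its middle, for the third longest wrench (162 mm). Origin: centre of its underside, 3 mm above the bench; z up. Pocket floor 3 mm above the origin, walls 12 mm high. Its middle 64 mm has no side walls: a finger trough at floor level crosses all inserts (59 mm apart, any order).
- bay_142: Fixed black tray insert, 265 x 58 x 15 mm, with one pocket 142 mm long (along x), 36 mm wide in its middle, for the smallest wrench (128 mm). Origin: centre of its underside, 3 mm above the bench; z up. Pocket floor 3 mm above the origin, walls 12 mm high. Its middle 64 mm has no side walls: a finger trough at floor level crosses all inserts (59 mm apart, any order).
- open_spanner: Look-alike that stays where it lies, among the wrenches: double open-ended spanner of bright steel, 180 mm long, 36 mm wide, 8 mm thick, an open jaw at BOTH ends and no ring. Origin: middle of its length, underside; x along it.
- ring_spanner: Look-alike that stays where it lies, behind the wrenches: double ring spanner of bright steel, 150 mm long, 25 mm wide, 8 mm thick, a closed ring at BOTH ends and no open jaw. Origin: middle of its length, underside; x along it. Near it stand a toggle clamp (130 mm tall) and a spray can (214 mm); screwdrivers in the racks at the left and back reach up 205 mm.

How it is judged:
By the outcome, as a careful person would: the job done as asked, in the order asked, and still so for the second after the job is handed in, with the robot touching nothing.
It also fails if it takes over 115 s, if anything falls off the work surface, if the arm or the gripper's body presses on something with over 40 N, if the wrist force passes 120 N, or if a joint passes its speed limit or range.

## Working session

There is one attempt and no reset: what is moved stays moved. The work goes in short steps, Python scripts to look and compute and a shell command to move; the robot and the scene stay as the last step left them, time stands still between calls to the robot, and variables do not carry over. Pictures are saved under pics/ and viewed, at most 14 in all, crops included, and the job is handed in when it is done.

```bash
ls; mkdir -p pics
python3 - <<'E'
from bench import r, grab_frame, get_calibration
import cv2
for n in("top","side"):
    cv2.imwrite(f"pics/{n}0.png",cv2.cvtColor(grab_frame(n),cv2.COLOR_RGB2BGR))
    print(get_calibration(n))
s=r.get_state();print({k:s[k] for k in("t","eef_pos","tcp_rot","gripper_width","force")},r.grasp_offset)
E
```

```text
pics
{'fx': 442.464348824013, 'fy': 442.464348824013, 'cx': 286.9326991612344, 'cy': 206.081547784136, 'k1': -0.1483514475310542, 'rvec': array([ 2.12654389, -2.13036434,  0.18759404]), 'tvec': array([-0.00517395,  0.5399724 ,  0.85509327])}
{'fx': 488.24663409036145, 'fy': 488.24663409036145, 'cx': 275.9975984656381, 'cy': 209.57798425079818, 'k1': 0.03700967014621317, 'rvec': array([ 1.94398639e+00,  1.70179983e-02, -9.92589147e-05]), 'tvec': array([-0.52235678,  0.03565208,  1.00779068])}
{'t': 0.1, 'eef_pos': array([ 0.18887149, -0.64749809,  0.23035518]), 'tcp_rot': array([-3.10828136e+00, -4.44060208e-01,  4.92799760e-04]), 'gripper_width': 1.0002865256650044, 'force': array([ 0.20618669,  0.73321893, -0.05321933])} 0.0187
```

View pics/top0.png

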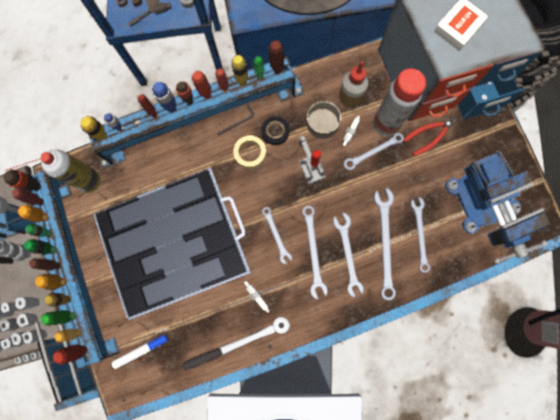

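View pics/side0.png

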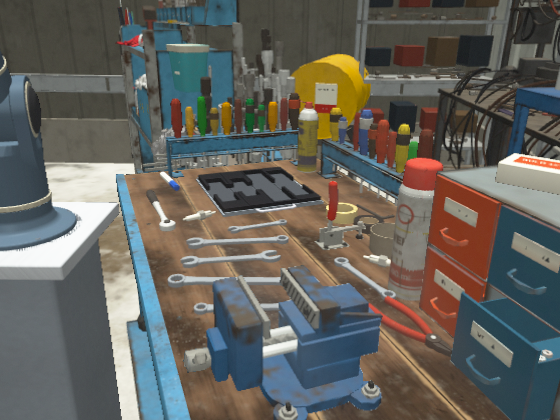

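```bash
cat > h.py <<'E'
import numpy as np, cv2
from bench import r, grab_frame, get_calibration
def proj(n,P):
    c=get_calibration(n)
    K=np.array([[c['fx'],0,c['cx']],[0,c['fy'],c['cy']],[0,0,1]])
    return cv2.projectPoints(np.asarray(P,float).reshape(-1,1,3),c['rvec'],c['tvec'],K,np.array([c['k1'],0,0,0]))[0][:,0]
def ortho(n,x0,x1,y0,y1,z,s,img=None):
    """s px per m; col = (y1-y)*s, row=(x1-x)*s"""
    img=grab_frame(n) if img is None else img
    H,W=int((x1-x0)*s),int((y1-y0)*s)
    X,Y=np.meshgrid(x1-np.arange(H)/s,y1-np.arange(W)/s,indexing='ij')
    m=proj(n,np.stack([X,Y,0*X+z],-1)).reshape(H,W,2).astype(np.float32)
    return cv2.cvtColor(cv2.remap(img,m,None,cv2.INTER_CUBIC),cv2.COLOR_RGB2BGR)
def grid(o,x1,y1,s,d=.1):
    o=o.copy();H,W=o.shape[:2]
    for k in range(-12,13):
        c=int((y1-k*d)*s); q=int((x1-k*d)*s)
        if 0<=c<W: cv2.line(o,(c,0),(c,H),(0,255,255),1);cv2.putText(o,f"y{k*d:.2f}",(c,10),0,.35,(0,255,0),1)
        if 0<=q<H: cv2.line(o,(0,q),(W,q),(0,255,255),1);cv2.putText(o,f"x{k*d:.2f}",(0,q),0,.35,(0,255,0),1)
    return o
E
python3 - <<'E'
from h import *
im=grab_frame("top")
cv2.imwrite("pics/top_rgb.png",im[...,::-1])
cv2.imwrite("pics/o1.png",grid(ortho("top",.3,.9,-.4,.4,.006,1000,im),.9,.4,1000))
E
```

```text
(no output)
```

View pics/o1.png

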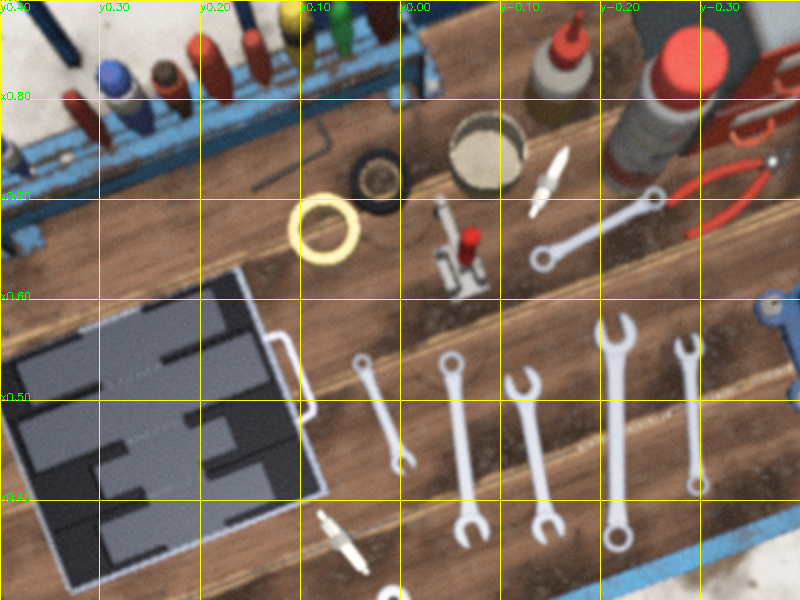

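```bash
cat > m.py <<'E'
from h import *
from scipy.optimize import minimize
S=1000
def wrenches(o,x1,y1):
    hsv=cv2.cvtColor(o,cv2.COLOR_BGR2HSV); m=((hsv[...,2]>150)&(hsv[...,1]<50)).astype(np.uint8)
    m=cv2.morphologyEx(m,cv2.MORPH_OPEN,np.ones((3,3)))
    n,l,st,_=cv2.connectedComponentsWithStats(m)
    out=[]
    for i in range(1,n):
        if st[i,4]<500: continue
        p=np.argwhere(l==i); p=np.c_[x1-p[:,0]/S,y1-p[:,1]/S]
        c=p.mean(0); u=np.linalg.svd(p-c,full_matrices=False)[2][0]
        for _ in range(3):
            t=(p-c)@u; mid=(t.max()+t.min())/2; k=abs(t-mid)<.25*np.ptp(t)
            c=p[k].mean(0); u2=np.linalg.svd(p[k]-c,full_matrices=False)[2][0]; u=u2*np.sign(u2@u)
        t=(p-c)@u; c=c+u*(t.max()+t.min())/2
        w=np.ptp((p-c)@[-u[1],u[0]])
        out.append((np.ptp(t),w,c,np.degrees(np.arctan2(u[1],u[0]))%180,len(p)))
    return sorted(out,key=lambda a:-a[0])
if __name__=="__main__":
    im=cv2.imread("pics/top_rgb.png")[...,::-1].copy()
    o=ortho("top",.3,.9,-.4,.4,.007,S,im)
    for L,w,c,a,n in wrenches(o,.9,.4): print("L%.0f w%.0f c(%.4f %.4f) ang %.1f n%d"%(L*1e3,w*1e3,*c,a,n))
    c=get_calibration("top");R=cv2.Rodrigues(c['rvec'])[0];cam=-R.T@c['tvec'];print("cam",cam)
    o=ortho("top",.3,.66,.05,.42,.006,S,im).astype(float)
    g=cv2.GaussianBlur(o,(0,0),2).mean(2)
    H,W=g.shape;X,Y=np.meshgrid(.66-np.arange(H)/S,.42-np.arange(W)/S,indexing='ij')
    F=np.stack([X,Y],-1);T=F+(cam[:2]-F)*.012/(cam[2]-.006)
    Ls=[.210,.251,.142,.176];Ws=[.048,.054,.036,.042]
    sg=lambda d:1/(1+np.exp(-d/.0015))
    def model(q):
        x,y,a=q;e=np.array([np.cos(a),np.sin(a)]);n=np.array([-e[1],e[0]])
        def ins(P):
            u=(P-[x,y])@e;v=(P-[x,y])@n; z=sg(.032-abs(u))*sg(.118-abs(v))
            for i,(L,w) in enumerate(zip(Ls,Ws)):
                z=np.maximum(z,sg(L/2-abs(u))*sg(w/2-abs(v-(1.5-i)*.059)))
            return z,sg(.1325-abs(u))*sg(.118-abs(v))
        (a1,b1),(a2,b2)=ins(F),ins(T)
        return a1*a2,b2
    def cost(q):
        z,b=model(q); k=b>.5
        return -np.corrcoef(z[k],g[k])[0,1]
    # v axis points to +x-ish (back); u axis = e rotated -90
    best=None
    for a in np.radians([-75,-70,-65]):
        s=minimize(cost,[.48,.245,a],method="Nelder-Mead",options=dict(initial_simplex=np.array([[.48,.245,a],[.49,.245,a],[.48,.255,a],[.48,.245,a+.05]]),xatol=1e-4,fatol=1e-5))
        if best is None or s.fun<best.fun: best=s
    x,y,a=best.x;print(best.fun,x,y,np.degrees(a));n=np.array([-np.sin(a),np.cos(a)])
    for i,L in enumerate(Ls): print(L,np.array([x,y])+n*(1.5-i)*.059)
    z,b=model(best.x);v=np.hstack([o,np.dstack([z*255]*3)]);cv2.imwrite("pics/fit.png",v)
E
python3 m.py
```

```text
L302 w247 c(0.3615 0.1920) ang 111.4 n4465
L259 w149 c(0.8566 0.2897) ang 104.4 n19581
L237 w42 c(0.4674 -0.2159) ang 0.7 n4295
L198 w36 c(0.4510 -0.0614) ang 7.1 n3242
L193 w70 c(0.3147 -0.3107) ang 99.7 n5894
L178 w38 c(0.4443 -0.1348) ang 10.2 n3118
L160 w27 c(0.4849 -0.2926) ang 3.7 n2152
L150 w25 c(0.6708 -0.1974) ang 118.7 n1809
L128 w26 c(0.4857 0.0172) ang 22.4 n1825
L81 w20 c(0.3574 0.0576) ang 39.5 n1076
L80 w18 c(0.7179 -0.1483) ang 151.3 n1052
L64 w18 c(0.6610 -0.0509) ang 0.1 n622
L57 w71 c(0.7408 -0.0852) ang 163.1 n2761
L54 w40 c(0.8203 -0.1567) ang 70.7 n1064
L51 w29 c(0.8758 0.1313) ang 3.8 n1025
L50 w55 c(0.8836 -0.3796) ang 123.6 n1727
cam [ 0.38113111 -0.00690596  0.93673521]
-0.9026048518576095 0.47017885961999983 0.24489304380358304 -68.38485833360126
0.21 [0.55245547 0.27749381]
0.251 [0.4976044  0.25575997]
0.142 [0.44275332 0.23402612]
0.176 [0.38790225 0.21229228][ WARN:0@7.042] global loadsave.cpp:1063 imwrite_ Unsupported depth image for selected encoder is fallbacked to CV_8U.
```

View pics/fit.png

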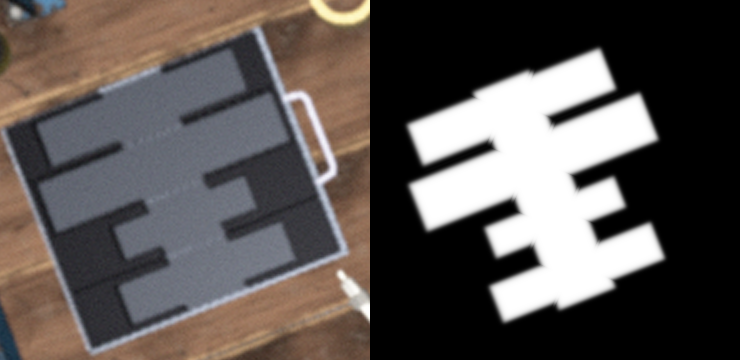

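The top picture shows everything clearly, and the fit lines up with the photographed tray. All four combination wrenches are found at their given lengths (237, 198, 160 and 128 mm). The bays, back to front, are 210, 251, 142 and 176. I'll start with the long wrench.

```bash
cat > go.py <<'E'
import sys
from h import *
from scipy.spatial.transform import Rotation as Ro
# go.py X Y Z PSI(deg): remaining tool-frame shift if turn is done first / last
X,Y,Z,P=map(float,sys.argv[1:5]);s=r.get_state()
R=Ro.from_rotvec(s['tcp_rot']).as_matrix();psi=np.degrees(np.arctan2(R[1,0],R[0,0]))
d=np.array([X,Y,Z])-s['eef_pos'];g=np.radians(P);c,n=np.cos(g),np.sin(g)
print("t%.1f pos"%s['t'],s['eef_pos'].round(4),"psi %.1f tilt"%psi,R[:2,2].round(3),"w%.2f gf%.0f F"%(s['gripper_width'],s['grasp_force']),np.round(s['force'],1))
print("now:",(R.T@d).round(4),"rz %.3f"%np.radians(psi-P)," after turn:",np.round([d[0]*c+d[1]*n,d[0]*n-d[1]*c,-d[2]],4))
E
python3 -m crank '[[0.0298, -0.0259, 0, 0, 0, 0], [0.0298, -0.0259, 0, 0, 0, 0], [0.0298, -0.0259, 0, 0, 0, 0], [0.0298, -0.0259, 0, 0, 0, 0], [0.0298, -0.0259, 0, 0, 0, 0], [0.0298, -0.0259, 0, 0, 0, 0], [0.0298, -0.0259, 0, 0, 0, 0], [0.0298, -0.0259, 0, 0, 0, 0], [0.0298, -0.0259, 0, 0, 0, 0], [0.0298, -0.0259, 0, 0, 0, 0], [0.0298, -0.0259, 0, 0, 0, 0], [0.0298, -0.0259, 0, 0, 0, 0], [0.0298, -0.0259, 0, 0, 0, 0], [0, 0, 0.03, 0, 0, 0.09], [0, 0, 0.03, 0, 0, 0.09], [0, 0, 0.03, 0, 0, 0.09], [0, 0, 0.03, 0, 0, 0], [0, 0, 0, 0, 0, 0]]' 0.5 60; python3 go.py .4674 -.2159 .003 .7
```

```text
t: 1.65
eef_pos: [0.4626, -0.2146, 0.1062]
tcp_rot: [-3.137, -0.023, 0.016]
force: [-1.3, 1.2, -1.0]
gripper_width: 0.498
grasp_force: 0.0
t1.6 pos [ 0.4626 -0.2146  0.1062] psi 0.8 tilt [-0.011  0.004] w0.50 gf0 F [-1.3  1.2 -1. ]
now: [0.0059 0.0018 0.1032] rz 0.002  after turn: [0.0048 0.0013 0.1032]
```

```bash
python3 -m crank '[[0.0048, 0.0013, 0.03, 0, 0, 0], [0, 0, 0.03, 0, 0, 0], [0, 0, 0.02, 0, 0, 0], [0, 0, 0, 0, 0, 0], [0, 0, 0, 0, 0, 0]]'; python3 go.py .4674 -.2159 .003 .7
```

```text
t: 2.07
eef_pos: [0.4717, -0.2176, 0.0319]
tcp_rot: [-3.141, -0.022, 0.001]
force: [-0.3, 0.3, 0.4]
gripper_width: 0.501
grasp_force: 0.0
t2.1 pos [ 0.4717 -0.2176  0.0319] psi 0.8 tilt [-0.  0.] w0.50 gf0 F [-0.3  0.3  0.4]
now: [-0.0043 -0.0018  0.0289] rz 0.002  after turn: [-0.0043 -0.0018  0.0289]
```

```bash
python3 -m crank '[[-0.0043, -0.0018, 0.014, 0, 0, 0], [0, 0, 0.014, 0, 0, 0], [0, 0, 0, 0, 0, 0], [0, 0, 0, 0, 0, 0], [0, 0, 0, 0, 0, 0]]'; python3 go.py .4674 -.2159 .003 .7
```

```text
t: 2.48
eef_pos: [0.4687, -0.2164, 0.0052]
tcp_rot: [3.14, 0.022, 0.005]
force: [-0.9, 0.4, 0.2]
gripper_width: 0.499
grasp_force: 0.0
t2.5 pos [ 0.4687 -0.2164  0.0052] psi 0.8 tilt [ 0.003 -0.001] w0.50 gf0 F [-0.9  0.4  0.2]
now: [-0.0013 -0.0005  0.0022] rz 0.002  after turn: [-0.0012 -0.0005  0.0022]
```

```bash
python3 -m crank '[[0, 0, 0, 0, 0, 0], [0, 0, 0, 0, 0, 0], [0, 0, 0, 0, 0, 0], [0, 0, 0, 0, 0, 0], [0, 0, 0, 0, 0, 0], [0, 0, 0, 0, 0, 0]]' 0 60; python3 go.py .4674 -.2159 .003 .7
python3 -m crank '[[0, 0, -0.02, 0, 0, 0], [0, 0, -0.03, 0, 0, 0], [0, 0, -0.04, 0, 0, 0], [0, 0, 0, 0, 0, 0], [0, 0, 0, 0, 0, 0], [0, 0, 0, 0, 0, 0]]'; python3 go.py .4976 .2558 .1 111.6
```

```text
t: 2.98
eef_pos: [0.4679, -0.2161, 0.0045]
tcp_rot: [3.141, 0.022, 0.002]
force: [-1.0, 0.2, 7.3]
gripper_width: 0.148
grasp_force: 58.6
t3.0 pos [ 0.4679 -0.2161  0.0045] psi 0.8 tilt [ 0.001 -0.001] w0.15 gf59 F [-1.   0.2  7.3]
now: [-0.0005 -0.0002  0.0015] rz 0.002  after turn: [-0.0005 -0.0002  0.0015]
t: 3.48
eef_pos: [0.4664, -0.2157, 0.0931]
tcp_rot: [-3.141, -0.021, 0.001]
force: [-0.3, 0.1, -2.7]
gripper_width: 0.146
grasp_force: 59.1
t3.5 pos [ 0.4664 -0.2157  0.0931] psi 0.8 tilt [-0.001  0.   ] w0.15 gf59 F [-0.3  0.1 -2.7]
now: [ 0.0376 -0.471  -0.007 ] rz -1.934  after turn: [ 0.4269  0.2026 -0.0069]
```

```bash
python3 -m crank '[[0, 0, 0, 0, 0, -0.1209], [0, 0, 0, 0, 0, -0.1209], [0, 0, 0, 0, 0, -0.1209], [0, 0, 0, 0, 0, -0.1209], [0, 0, 0, 0, 0, -0.1209], [0, 0, 0, 0, 0, -0.1209], [0, 0, 0, 0, 0, -0.1209], [0, 0, 0, 0, 0, -0.1209], [0, 0, 0, 0, 0, -0.1209], [0, 0, 0, 0, 0, -0.1209], [0, 0, 0, 0, 0, -0.1209], [0, 0, 0, 0, 0, -0.1209], [0, 0, 0, 0, 0, -0.1209], [0, 0, 0, 0, 0, -0.1209], [0, 0, 0, 0, 0, -0.1209], [0, 0, 0, 0, 0, -0.1209]]'; python3 -m crank '[[0.0356, 0.0169, 0, 0, 0, 0], [0.0356, 0.0169, 0, 0, 0, 0], [0.0356, 0.0169, 0, 0, 0, 0], [0.0356, 0.0169, 0, 0, 0, 0], [0.0356, 0.0169, 0, 0, 0, 0], [0.0356, 0.0169, 0, 0, 0, 0], [0.0356, 0.0169, 0, 0, 0, 0], [0.0356, 0.0169, 0, 0, 0, 0], [0.0356, 0.0169, 0, 0, 0, 0], [0.0356, 0.0169, 0, 0, 0, 0], [0.0356, 0.0169, 0, 0, 0, 0], [0.0356, 0.0169, 0, 0, 0, 0], [0, 0, 0, 0, 0, 0], [0, 0, 0, 0, 0, 0], [0, 0, 0, 0, 0, 0], [0, 0, 0, 0, 0, 0]]'; python3 go.py .4976 .2558 .011 111.6
```

```text
t: 4.82
eef_pos: [0.4657, -0.2152, 0.0914]
tcp_rot: [-1.755, -2.601, 0.0]
force: [-0.6, -0.5, -1.9]
gripper_width: 0.144
grasp_force: 59.1
t: 6.15
eef_pos: [0.4978, 0.254, 0.0918]
tcp_rot: [-1.767, -2.597, 0.005]
force: [0.8, -0.6, -2.1]
gripper_width: 0.142
grasp_force: 59.2
t6.2 pos [0.4978 0.254  0.0918] psi 111.5 tilt [-0.003 -0.002] w0.14 gf59 F [ 0.8 -0.6 -2.1]
now: [0.0019 0.0008 0.0808] rz -0.001  after turn: [0.0018 0.0005 0.0808]
```

```bash
python3 -m crank '[[0.0008, 0, 0.03, 0, 0, 0], [0, 0, 0.02, 0, 0, 0], [0, 0, 0.01, 0, 0, 0], [0, 0, 0.01, 0, 0, 0], [0, 0, 0.006, 0, 0, 0], [0, 0, 0, 0, 0, 0], [0, 0, 0, 0, 0, 0], [0, 0, 0, 0, 0, 0]]'; python3 go.py .4976 .2558 .011 111.6
```

```text
t: 6.82
eef_pos: [0.4986, 0.2572, 0.0182]
tcp_rot: [1.765, 2.598, 0.002]
force: [0.2, 0.4, -1.8]
gripper_width: 0.143
grasp_force: 59.2
t6.8 pos [0.4986 0.2572 0.0182] psi 111.6 tilt [0.002 0.001] w0.14 gf59 F [ 0.2  0.4 -1.8]
now: [-0.001  -0.0015  0.0072] rz 0.000  after turn: [-0.001  -0.0015  0.0072]
```

```bash
python3 -m crank '[[-0.0005, -0.0007, 0.003, 0, 0, 0], [0, 0, 0.003, 0, 0, 0], [0, 0, 0, 0, 0, 0], [0, 0, 0, 0, 0, 0]]'; python3 -m crank '[[0, 0, 0, 0, 0, 0], [0, 0, 0, 0, 0, 0], [0, 0, 0, 0, 0, 0]]' 0.4;  python3 -m crank '[[0, 0, -0.01, 0, 0, 0], [0, 0, -0.03, 0, 0, 0], [0, 0, -0.04, 0, 0, 0], [0, 0, 0, 0, 0, 0], [0, 0, 0, 0, 0, 0], [0, 0, 0, 0, 0, 0]]' ; python3 go.py .451 -.0614 .003 7.1
```

```text
t: 7.15
eef_pos: [0.4974, 0.256, 0.0112]
tcp_rot: [1.765, 2.599, -0.0]
force: [0.3, 0.1, -1.5]
gripper_width: 0.145
grasp_force: 59.2
t: 7.4
eef_pos: [0.4978, 0.2564, 0.0116]
tcp_rot: [1.765, 2.598, 0.001]
force: [0.0, 0.4, 0.1]
gripper_width: 0.401
grasp_force: 0.0
t: 7.9
eef_pos: [0.4976, 0.2557, 0.0918]
tcp_rot: [1.765, 2.598, 0.0]
force: [0.2, -0.5, 0.2]
gripper_width: 0.4
grasp_force: 0.0
t7.9 pos [0.4976 0.2557 0.0918] psi 111.6 tilt [ 0.001 -0.   ] w0.40 gf0 F [ 0.2 -0.5  0.2]
now: [-0.2777 -0.1601  0.0888] rz 1.824  after turn: [-0.0854  0.309   0.0888]
```

```bash
python3 -m crank '[[-0.0347, -0.02, 0, 0, 0, 0], [-0.0347, -0.02, 0, 0, 0, 0], [-0.0347, -0.02, 0, 0, 0, 0], [-0.0347, -0.02, 0, 0, 0, 0], [-0.0347, -0.02, 0, 0, 0, 0], [-0.0347, -0.02, 0, 0, 0, 0], [-0.0347, -0.02, 0, 0, 0, 0], [-0.0347, -0.02, 0, 0, 0, 0]]' .5;python3 -m crank '[[0, 0, 0, 0, 0, 0.1216], [0, 0, 0, 0, 0, 0.1216], [0, 0, 0, 0, 0, 0.1216], [0, 0, 0, 0, 0, 0.1216], [0, 0, 0, 0, 0, 0.1216], [0, 0, 0, 0, 0, 0.1216], [0, 0, 0, 0, 0, 0.1216], [0, 0, 0, 0, 0, 0.1216], [0, 0, 0, 0, 0, 0.1216], [0, 0, 0, 0, 0, 0.1216], [0, 0, 0, 0, 0, 0.1216], [0, 0, 0, 0, 0, 0.1216], [0, 0, 0, 0, 0, 0.1216], [0, 0, 0, 0, 0, 0.1216], [0, 0, 0, 0, 0, 0.1216], [0, 0, 0, 0, 0, 0], [0, 0, 0, 0, 0, 0], [0, 0, 0, 0, 0, 0]]'; python3 go.py .451 -.0614 .003 7.1
python3 - <<'E'
from h import *
im=grab_frame("top");cv2.imwrite("pics/t2.png",im[...,::-1])
cv2.imwrite("pics/o2.png",ortho("top",.3,.7,-.4,.4,.007,1000,im))
E
```

```text
t: 8.57
eef_pos: [0.4494, -0.0628, 0.0903]
tcp_rot: [-1.764, -2.597, 0.002]
force: [0.7, 0.5, 0.9]
gripper_width: 0.502
grasp_force: 0.0
t: 10.07
eef_pos: [0.4506, -0.0608, 0.0908]
tcp_rot: [-3.135, -0.199, 0.002]
force: [0.9, -0.3, -0.8]
gripper_width: 0.502
grasp_force: 0.0
t10.1 pos [ 0.4506 -0.0608  0.0908] psi 7.3 tilt [-0.001  0.   ] w0.50 gf0 F [ 0.9 -0.3 -0.8]
now: [0.0005 0.0006 0.0878] rz 0.003  after turn: [0.0004 0.0006 0.0878]
```

View pics/o2.png

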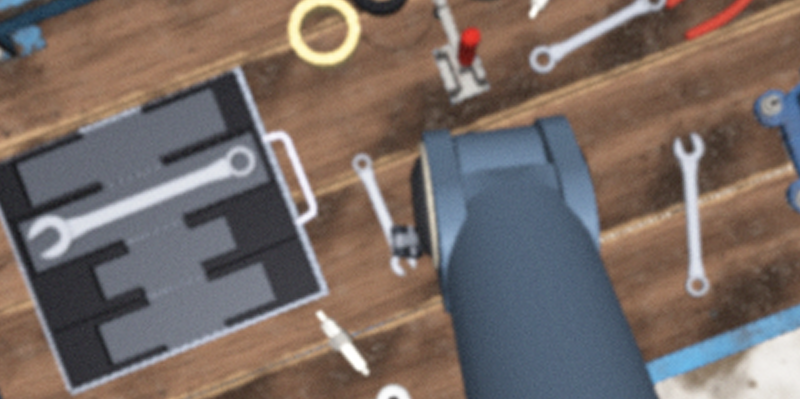

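The long wrench lies flat in its bay (ring at 240,162, jaw at 48,238). The arm now stands over the medium wrench, so I'll descend.

```bash
python3 -m crank '[[0.0003, 0.0005, 0.03, 0, 0, 0], [0, 0, 0.03, 0, 0, 0], [0, 0, 0.016, 0, 0, 0], [0, 0, 0.007, 0, 0, 0], [0, 0, 0.003, 0, 0, 0], [0, 0, 0, 0, 0, 0], [0, 0, 0, 0, 0, 0], [0, 0, 0, 0, 0, 0]]'; python3 -m crank '[[0, 0, 0, 0, 0, 0], [0, 0, 0, 0, 0, 0], [0, 0, 0, 0, 0, 0], [0, 0, 0, 0, 0, 0], [0, 0, 0, 0, 0, 0], [0, 0, 0, 0, 0, 0]]' 0 60; python3 go.py .451 -.0614 .003 7.1
python3 -m crank '[[0, 0, -0.02, 0, 0, 0], [0, 0, -0.03, 0, 0, 0], [0, 0, -0.04, 0, 0, 0], [0, 0, 0, 0, 0, 0], [0, 0, 0, 0, 0, 0], [0, 0, 0, 0, 0, 0]]'; python3 go.py .5525 .2775 .1 111.6
```

```text
t: 10.78
eef_pos: [0.4524, -0.0615, 0.0063]
tcp_rot: [3.135, 0.195, 0.004]
force: [-0.2, 0.1, -0.1]
gripper_width: 0.5
grasp_force: 0.0
t: 11.28
eef_pos: [0.4519, -0.0615, 0.0061]
tcp_rot: [3.135, 0.195, 0.002]
force: [-0.8, -0.5, 5.9]
gripper_width: 0.103
grasp_force: 58.7
t11.3 pos [ 0.4519 -0.0615  0.0061] psi 7.1 tilt [ 0.001 -0.   ] w0.10 gf59 F [-0.8 -0.5  5.9]
now: [-0.0009 -0.0002  0.0031] rz 0.000  after turn: [-0.0009 -0.0002  0.0031]
t: 11.78
eef_pos: [0.4508, -0.0616, 0.095]
tcp_rot: [3.135, 0.195, -0.001]
force: [-0.0, -1.4, -2.5]
gripper_width: 0.102
grasp_force: 58.7
t11.8 pos [ 0.4508 -0.0616  0.095 ] psi 7.1 tilt [-0.001 -0.   ] w0.10 gf59 F [-0.  -1.4 -2.5]
now: [ 0.1429 -0.3239 -0.0051] rz -1.824  after turn: [ 0.2778  0.2194 -0.005 ]
```

```bash
python3 -m crank '[[0, 0, 0, 0, 0, -0.1216], [0, 0, 0, 0, 0, -0.1216], [0, 0, 0, 0, 0, -0.1216], [0, 0, 0, 0, 0, -0.1216], [0, 0, 0, 0, 0, -0.1216], [0, 0, 0, 0, 0, -0.1216], [0, 0, 0, 0, 0, -0.1216], [0, 0, 0, 0, 0, -0.1216], [0, 0, 0, 0, 0, -0.1216], [0, 0, 0, 0, 0, -0.1216], [0, 0, 0, 0, 0, -0.1216], [0, 0, 0, 0, 0, -0.1216], [0, 0, 0, 0, 0, -0.1216], [0, 0, 0, 0, 0, -0.1216], [0, 0, 0, 0, 0, -0.1216]]'; python3 -m crank '[[0.0309, 0.0244, 0, 0, 0, 0], [0.0309, 0.0244, 0, 0, 0, 0], [0.0309, 0.0244, 0, 0, 0, 0], [0.0309, 0.0244, 0, 0, 0, 0], [0.0309, 0.0244, 0, 0, 0, 0], [0.0309, 0.0244, 0, 0, 0, 0], [0.0309, 0.0244, 0, 0, 0, 0], [0.0309, 0.0244, 0, 0, 0, 0], [0.0309, 0.0244, 0, 0, 0, 0], [0, 0, 0, 0, 0, 0], [0, 0, 0, 0, 0, 0], [0, 0, 0, 0, 0, 0], [0, 0, 0, 0, 0, 0]]'; python3 go.py .5525 .2775 .013 111.6
```

```text
t: 13.03
eef_pos: [0.4499, -0.0612, 0.0935]
tcp_rot: [-1.755, -2.601, 0.002]
force: [-0.5, 0.1, -1.6]
gripper_width: 0.101
grasp_force: 58.7
t: 14.12
eef_pos: [0.5525, 0.2758, 0.0936]
tcp_rot: [-1.767, -2.597, 0.006]
force: [0.4, 0.1, -1.1]
gripper_width: 0.104
grasp_force: 58.8
t14.1 pos [0.5525 0.2758 0.0936] psi 111.5 tilt [-0.003 -0.003] w0.10 gf59 F [ 0.4  0.1 -1.1]
now: [0.0017 0.0009 0.0806] rz -0.001  after turn: [0.0016 0.0007 0.0806]
```

```bash
python3 -m crank '[[0, 0, 0.03, 0, 0, 0], [0, 0, 0.02, 0, 0, 0], [0, 0, 0.01, 0, 0, 0], [0, 0, 0.008, 0, 0, 0], [0, 0, 0.006, 0, 0, 0], [0, 0, 0, 0, 0, 0], [0, 0, 0, 0, 0, 0], [0, 0, 0, 0, 0, 0]]'; python3 go.py .5525 .2775 .013 111.6
```

```text
t: 14.78
eef_pos: [0.5537, 0.2785, 0.0223]
tcp_rot: [1.765, 2.598, 0.003]
force: [-1.2, 1.2, -0.9]
gripper_width: 0.102
grasp_force: 58.9
t14.8 pos [0.5537 0.2785 0.0223] psi 111.6 tilt [0.002 0.001] w0.10 gf59 F [-1.2  1.2 -0.9]
now: [-0.0005 -0.0015  0.0093] rz 0.000  after turn: [-0.0005 -0.0015  0.0093]
```

```bash
python3 -m crank '[[-0.0003, -0.0006, 0.005, 0, 0, 0], [0, 0, 0.004, 0, 0, 0], [0, 0, 0, 0, 0, 0], [0, 0, 0, 0, 0, 0]]'; python3 -m crank '[[0, 0, 0, 0, 0, 0], [0, 0, 0, 0, 0, 0], [0, 0, 0, 0, 0, 0]]' 0.4;  python3 -m crank '[[0, 0, -0.01, 0, 0, 0], [0, 0, -0.03, 0, 0, 0], [0, 0, -0.04, 0, 0, 0], [0, 0, 0, 0, 0, 0], [0, 0, 0, 0, 0, 0], [0, 0, 0, 0, 0, 0]]' ; python3 go.py .4849 -.2926 .003 3.7
```

```text
t: 15.12
eef_pos: [0.5527, 0.2776, 0.0123]
tcp_rot: [1.765, 2.599, 0.0]
force: [-1.1, -0.5, -1.1]
gripper_width: 0.101
grasp_force: 59.0
t: 15.37
eef_pos: [0.5527, 0.2777, 0.0124]
tcp_rot: [1.765, 2.599, 0.0]
force: [-0.5, 0.0, 0.5]
gripper_width: 0.401
grasp_force: 0.0
t: 15.87
eef_pos: [0.5527, 0.2773, 0.0929]
tcp_rot: [1.765, 2.598, 0.0]
force: [-0.1, -0.7, 0.2]
gripper_width: 0.397
grasp_force: 0.0
t15.9 pos [0.5527 0.2773 0.0929] psi 111.6 tilt [ 0.001 -0.   ] w0.40 gf0 F [-0.1 -0.7  0.2]
now: [-0.5048 -0.273   0.09  ] rz 1.883  after turn: [-0.1044  0.5643  0.0899]
```

```bash
python3 -m crank '[[-0.0275, -0.0247, 0, 0, 0, 0], [-0.0275, -0.0247, 0, 0, 0, 0], [-0.0275, -0.0247, 0, 0, 0, 0], [-0.0275, -0.0247, 0, 0, 0, 0], [-0.0275, -0.0247, 0, 0, 0, 0], [-0.0275, -0.0247, 0, 0, 0, 0], [-0.0275, -0.0247, 0, 0, 0, 0], [-0.0275, -0.0247, 0, 0, 0, 0], [-0.0356, -0.0094, 0, 0, 0, 0], [-0.0356, -0.0094, 0, 0, 0, 0], [-0.0356, -0.0094, 0, 0, 0, 0], [-0.0356, -0.0094, 0, 0, 0, 0], [-0.0356, -0.0094, 0, 0, 0, 0], [-0.0356, -0.0094, 0, 0, 0, 0], [-0.0356, -0.0094, 0, 0, 0, 0], [-0.0356, -0.0094, 0, 0, 0, 0]]' .5;python3 -m crank '[[0, 0, 0, 0, 0, 0.1177], [0, 0, 0, 0, 0, 0.1177], [0, 0, 0, 0, 0, 0.1177], [0, 0, 0, 0, 0, 0.1177], [0, 0, 0, 0, 0, 0.1177], [0, 0, 0, 0, 0, 0.1177], [0, 0, 0, 0, 0, 0.1177], [0, 0, 0, 0, 0, 0.1177], [0, 0, 0, 0, 0, 0.1177], [0, 0, 0, 0, 0, 0.1177], [0, 0, 0, 0, 0, 0.1177], [0, 0, 0, 0, 0, 0.1177], [0, 0, 0, 0, 0, 0.1177], [0, 0, 0, 0, 0, 0.1177], [0, 0, 0, 0, 0, 0.1177], [0, 0, 0, 0, 0, 0.1177], [0, 0, 0, 0, 0, 0], [0, 0, 0, 0, 0, 0], [0, 0, 0, 0, 0, 0]]'; python3 go.py .4849 -.2926 .004 3.7
python3 - <<'E'
from h import *
im=grab_frame("top");cv2.imwrite("pics/t3.png",im[...,::-1])
cv2.imwrite("pics/o3.png",ortho("top",.3,.7,-.4,.4,.007,1000,im))
E
```

```text
t: 17.2
eef_pos: [0.4839, -0.2939, 0.0911]
tcp_rot: [-1.764, -2.596, 0.001]
force: [-0.3, 0.0, 0.4]
gripper_width: 0.495
grasp_force: 0.0
t: 18.78
eef_pos: [0.4846, -0.2919, 0.0917]
tcp_rot: [-3.139, -0.106, 0.002]
force: [-0.0, -0.2, 0.3]
gripper_width: 0.5
grasp_force: 0.0
t18.8 pos [ 0.4846 -0.2919  0.0917] psi 3.9 tilt [-0.001  0.001] w0.50 gf0 F [-0.  -0.2  0.3]
now: [0.0003 0.0007 0.0877] rz 0.003  after turn: [0.0002 0.0007 0.0877]
```

View pics/o3.png

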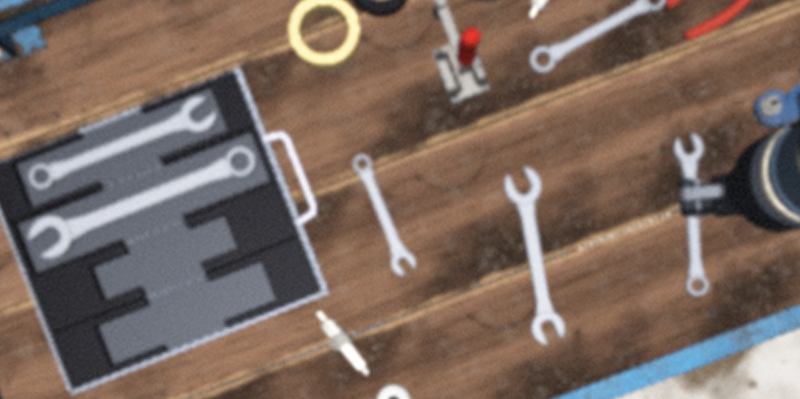

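The medium wrench is in bay_210 (ring at 40,175, jaw at 200,113), and the open spanner has not moved. Next I'll grasp the short wrench.

```bash
python3 -m crank '[[0, 0.0005, 0.03, 0, 0, 0], [0, 0, 0.03, 0, 0, 0], [0, 0, 0.016, 0, 0, 0], [0, 0, 0.008, 0, 0, 0], [0, 0, 0.003, 0, 0, 0], [0, 0, 0, 0, 0, 0], [0, 0, 0, 0, 0, 0], [0, 0, 0, 0, 0, 0]]'; python3 -m crank '[[0, 0, 0, 0, 0, 0], [0, 0, 0, 0, 0, 0], [0, 0, 0, 0, 0, 0], [0, 0, 0, 0, 0, 0], [0, 0, 0, 0, 0, 0], [0, 0, 0, 0, 0, 0]]' 0 60; python3 go.py .4849 -.2926 .004 3.7
python3 -m crank '[[0, 0, -0.02, 0, 0, 0], [0, 0, -0.03, 0, 0, 0], [0, 0, -0.04, 0, 0, 0], [0, 0, 0, 0, 0, 0], [0, 0, 0, 0, 0, 0], [0, 0, 0, 0, 0, 0]]'; python3 go.py .3879 .2123 .1 111.6
```

```text
t: 19.5
eef_pos: [0.486, -0.2933, 0.0066]
tcp_rot: [3.139, 0.102, 0.003]
force: [0.4, -0.0, 0.8]
gripper_width: 0.503
grasp_force: 0.0
t: 20.0
eef_pos: [0.4855, -0.293, 0.0062]
tcp_rot: [3.139, 0.102, 0.001]
force: [-0.8, 0.8, 6.4]
gripper_width: 0.075
grasp_force: 58.9
t20.0 pos [ 0.4855 -0.293   0.0062] psi 3.7 tilt [ 0.001 -0.001] w0.07 gf59 F [-0.8  0.8  6.4]
now: [-0.0006 -0.0004  0.0022] rz 0.000  after turn: [-0.0006 -0.0004  0.0022]
t: 20.5
eef_pos: [0.4845, -0.2925, 0.0949]
tcp_rot: [-3.14, -0.102, 0.001]
force: [-0.7, -0.1, -1.9]
gripper_width: 0.078
grasp_force: 58.7
t20.5 pos [ 0.4845 -0.2925  0.0949] psi 3.7 tilt [-0.001  0.   ] w0.08 gf59 F [-0.7 -0.1 -1.9]
now: [-0.0636 -0.51   -0.0049] rz -1.883  after turn: [ 0.5049  0.096  -0.0051]
```

```bash
python3 -m crank '[[0, 0, 0, 0, 0, -0.1177], [0, 0, 0, 0, 0, -0.1177], [0, 0, 0, 0, 0, -0.1177], [0, 0, 0, 0, 0, -0.1177], [0, 0, 0, 0, 0, -0.1177], [0, 0, 0, 0, 0, -0.1177], [0, 0, 0, 0, 0, -0.1177], [0, 0, 0, 0, 0, -0.1177], [0, 0, 0, 0, 0, -0.1177], [0, 0, 0, 0, 0, -0.1177], [0, 0, 0, 0, 0, -0.1177], [0, 0, 0, 0, 0, -0.1177], [0, 0, 0, 0, 0, -0.1177], [0, 0, 0, 0, 0, -0.1177], [0, 0, 0, 0, 0, -0.1177], [0, 0, 0, 0, 0, -0.1177]]'; python3 -m crank '[[0.0375, 0.0115, 0, 0, 0, 0], [0.0375, 0.0115, 0, 0, 0, 0], [0.0375, 0.0115, 0, 0, 0, 0], [0.0375, 0.0115, 0, 0, 0, 0], [0.0375, 0.0115, 0, 0, 0, 0], [0.0375, 0.0115, 0, 0, 0, 0], [0.0375, 0.0115, 0, 0, 0, 0], [0.0375, 0.0115, 0, 0, 0, 0], [0.0342, 0.0006, 0, 0, 0, 0], [0.0342, 0.0006, 0, 0, 0, 0], [0.0342, 0.0006, 0, 0, 0, 0], [0.0342, 0.0006, 0, 0, 0, 0], [0.0342, 0.0006, 0, 0, 0, 0], [0.0342, 0.0006, 0, 0, 0, 0], [0, 0, 0, 0, 0, 0], [0, 0, 0, 0, 0, 0], [0, 0, 0, 0, 0, 0], [0, 0, 0, 0, 0, 0]]'; python3 go.py .3879 .2123 .013 111.6
```

```text
t: 21.83
eef_pos: [0.4838, -0.292, 0.0932]
tcp_rot: [-1.755, -2.601, -0.001]
force: [0.0, 0.2, -1.2]
gripper_width: 0.069
grasp_force: 58.9
t: 23.33
eef_pos: [0.3877, 0.2105, 0.0944]
tcp_rot: [-1.768, -2.596, 0.003]
force: [0.6, -0.5, -0.6]
gripper_width: 0.075
grasp_force: 58.7
t23.3 pos [0.3877 0.2105 0.0944] psi 111.5 tilt [-0.002 -0.001] w0.08 gf59 F [ 0.6 -0.5 -0.6]
now: [0.0017 0.0011 0.0814] rz -0.002  after turn: [0.0016 0.0009 0.0814]
```

```bash
python3 -m crank '[[0, 0, 0.03, 0, 0, 0], [0, 0, 0.02, 0, 0, 0], [0, 0, 0.01, 0, 0, 0], [0, 0, 0.008, 0, 0, 0], [0, 0, 0.006, 0, 0, 0], [0, 0, 0, 0, 0, 0], [0, 0, 0, 0, 0, 0], [0, 0, 0, 0, 0, 0]]'; python3 go.py .3879 .2123 .013 111.6
```

```text
t: 24.0
eef_pos: [0.3884, 0.2125, 0.022]
tcp_rot: [1.765, 2.598, 0.002]
force: [0.2, -0.3, 0.1]
gripper_width: 0.075
grasp_force: 58.8
t24.0 pos [0.3884 0.2125 0.022 ] psi 111.6 tilt [0.001 0.001] w0.07 gf59 F [ 0.2 -0.3  0.1]
now: [ 0.     -0.0005  0.009 ] rz 0.000  after turn: [ 0.     -0.0005  0.009 ]
```

```bash
python3 -m crank '[[0, 0, 0.005, 0, 0, 0], [0, 0, 0.004, 0, 0, 0], [0, 0, 0, 0, 0, 0], [0, 0, 0, 0, 0, 0]]'; python3 -m crank '[[0, 0, 0, 0, 0, 0], [0, 0, 0, 0, 0, 0], [0, 0, 0, 0, 0, 0]]' 0.4;  python3 -m crank '[[0, 0, -0.01, 0, 0, 0], [0, 0, -0.03, 0, 0, 0], [0, 0, -0.04, 0, 0, 0], [0, 0, 0, 0, 0, 0], [0, 0, 0, 0, 0, 0], [0, 0, 0, 0, 0, 0]]' ; python3 go.py .4857 .0172 .004 22.4
```

```text
t: 24.33
eef_pos: [0.3878, 0.2122, 0.0122]
tcp_rot: [1.765, 2.599, -0.0]
force: [0.3, -0.7, -0.7]
gripper_width: 0.073
grasp_force: 59.0
t: 24.58
eef_pos: [0.3878, 0.2122, 0.0123]
tcp_rot: [1.765, 2.599, 0.0]
force: [-0.1, 0.8, 0.3]
gripper_width: 0.402
grasp_force: 0.0
t: 25.08
eef_pos: [0.3878, 0.2117, 0.0927]
tcp_rot: [1.765, 2.598, -0.0]
force: [-0.5, -0.4, 0.4]
gripper_width: 0.4
grasp_force: 0.0
t25.1 pos [0.3878 0.2117 0.0927] psi 111.6 tilt [ 0.001 -0.001] w0.40 gf0 F [-0.5 -0.4  0.4]
now: [-0.2168  0.0194  0.0889] rz 1.557  after turn: [0.0164 0.2171 0.0887]
```

```bash
python3 -m crank '[[-0.0361, 0.0032, 0, 0, 0, 0], [-0.0361, 0.0032, 0, 0, 0, 0], [-0.0361, 0.0032, 0, 0, 0, 0], [-0.0361, 0.0032, 0, 0, 0, 0], [-0.0361, 0.0032, 0, 0, 0, 0], [-0.0361, 0.0032, 0, 0, 0, 0]]' .5;python3 -m crank '[[0, 0, 0, 0, 0, 0.1198], [0, 0, 0, 0, 0, 0.1198], [0, 0, 0, 0, 0, 0.1198], [0, 0, 0, 0, 0, 0.1198], [0, 0, 0, 0, 0, 0.1198], [0, 0, 0, 0, 0, 0.1198], [0, 0, 0, 0, 0, 0.1198], [0, 0, 0, 0, 0, 0.1198], [0, 0, 0, 0, 0, 0.1198], [0, 0, 0, 0, 0, 0.1198], [0, 0, 0, 0, 0, 0.1198], [0, 0, 0, 0, 0, 0.1198], [0, 0, 0, 0, 0, 0.1198], [0, 0, 0, 0, 0, 0], [0, 0, 0, 0, 0, 0], [0, 0, 0, 0, 0, 0]]'; python3 go.py .4857 .0172 .004 22.4
python3 - <<'E'
from h import *
im=grab_frame("top")
cv2.imwrite("pics/o4.png",ortho("top",.3,.7,-.4,.4,.007,1000,im))
E
```

```text
t: 25.58
eef_pos: [0.4848, 0.016, 0.0911]
tcp_rot: [-1.763, -2.597, 0.003]
force: [0.2, 0.3, 0.6]
gripper_width: 0.502
grasp_force: 0.0
t: 26.92
eef_pos: [0.4849, 0.018, 0.0917]
tcp_rot: [-3.081, -0.615, 0.002]
force: [0.1, 0.4, -0.6]
gripper_width: 0.496
grasp_force: 0.0
t26.9 pos [0.4849 0.018  0.0917] psi 22.6 tilt [-0.002 -0.   ] w0.50 gf0 F [ 0.1  0.4 -0.6]
now: [0.0006 0.0011 0.0877] rz 0.003  after turn: [0.0005 0.001  0.0877]
```

View pics/o4.png

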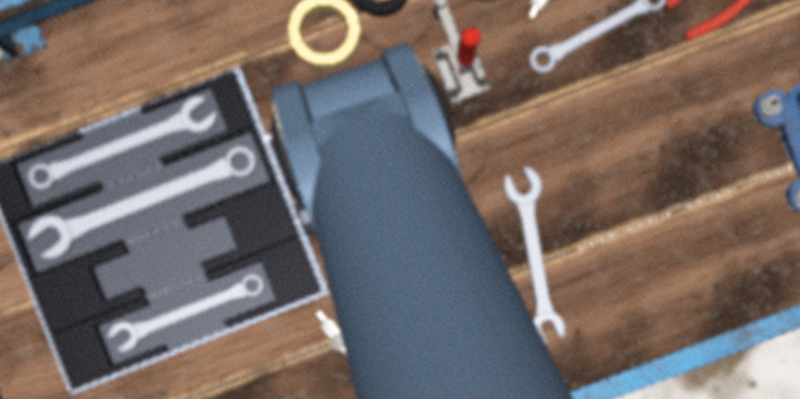

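The short wrench lies in bay_176 (ring at 253,285, jaw at 123,333). The small one is next.

```bash
python3 -m crank '[[0, 0.0005, 0.03, 0, 0, 0], [0, 0, 0.03, 0, 0, 0], [0, 0, 0.016, 0, 0, 0], [0, 0, 0.008, 0, 0, 0], [0, 0, 0.004, 0, 0, 0], [0, 0, 0, 0, 0, 0], [0, 0, 0, 0, 0, 0], [0, 0, 0, 0, 0, 0]]'; python3 -m crank '[[0, 0, 0, 0, 0, 0], [0, 0, 0, 0, 0, 0], [0, 0, 0, 0, 0, 0], [0, 0, 0, 0, 0, 0], [0, 0, 0, 0, 0, 0], [0, 0, 0, 0, 0, 0]]' 0 60; python3 go.py .4857 .0172 .004 22.4
python3 -m crank '[[0, 0, -0.02, 0, 0, 0], [0, 0, -0.03, 0, 0, 0], [0, 0, -0.04, 0, 0, 0], [0, 0, 0, 0, 0, 0], [0, 0, 0, 0, 0, 0], [0, 0, 0, 0, 0, 0]]'; python3 go.py .4428 .2340 .1 111.6
```

```text
t: 27.63
eef_pos: [0.4866, 0.0175, 0.0053]
tcp_rot: [3.081, 0.61, 0.004]
force: [1.4, 0.4, 0.9]
gripper_width: 0.499
grasp_force: 0.0
t: 28.13
eef_pos: [0.4861, 0.0174, 0.005]
tcp_rot: [3.081, 0.61, 0.002]
force: [-1.4, -0.7, 5.9]
gripper_width: 0.064
grasp_force: 58.9
t28.1 pos [0.4861 0.0174 0.005 ] psi 22.4 tilt [ 0.001 -0.   ] w0.06 gf59 F [-1.4 -0.7  5.9]
now: [-0.0004  0.      0.001 ] rz -0.000  after turn: [-0.0004  0.      0.001 ]
t: 28.63
eef_pos: [0.4852, 0.0171, 0.0941]
tcp_rot: [3.082, 0.609, -0.0]
force: [-0.2, 0.3, -0.1]
gripper_width: 0.064
grasp_force: 58.7
t28.6 pos [0.4852 0.0171 0.0941] psi 22.4 tilt [-0. -0.] w0.06 gf59 F [-0.2  0.3 -0.1]
now: [ 0.0433 -0.2167 -0.0059] rz -1.557  after turn: [ 0.2173  0.0404 -0.0059]
```

```bash
python3 -m crank '[[0, 0, 0, 0, 0, -0.1198], [0, 0, 0, 0, 0, -0.1198], [0, 0, 0, 0, 0, -0.1198], [0, 0, 0, 0, 0, -0.1198], [0, 0, 0, 0, 0, -0.1198], [0, 0, 0, 0, 0, -0.1198], [0, 0, 0, 0, 0, -0.1198], [0, 0, 0, 0, 0, -0.1198], [0, 0, 0, 0, 0, -0.1198], [0, 0, 0, 0, 0, -0.1198], [0, 0, 0, 0, 0, -0.1198], [0, 0, 0, 0, 0, -0.1198], [0, 0, 0, 0, 0, -0.1198]]'; python3 -m crank '[[0.0362, 0.0067, 0, 0, 0, 0], [0.0362, 0.0067, 0, 0, 0, 0], [0.0362, 0.0067, 0, 0, 0, 0], [0.0362, 0.0067, 0, 0, 0, 0], [0.0362, 0.0067, 0, 0, 0, 0], [0.0362, 0.0067, 0, 0, 0, 0], [0, 0, 0, 0, 0, 0], [0, 0, 0, 0, 0, 0], [0, 0, 0, 0, 0, 0], [0, 0, 0, 0, 0, 0]]'; python3 -m crank '[[0, 0, 0.03, 0, 0, 0], [0, 0, 0.02, 0, 0, 0], [0, 0, 0.01, 0, 0, 0], [0, 0, 0.007, 0, 0, 0], [0, 0, 0.006, 0, 0, 0], [0, 0, 0, 0, 0, 0], [0, 0, 0, 0, 0, 0], [0, 0, 0, 0, 0, 0]]';python3 go.py .4428 .2340 .0115 111.6
```

```text
t: 29.72
eef_pos: [0.4843, 0.0173, 0.0926]
tcp_rot: [-1.755, -2.602, 0.002]
force: [-0.6, -0.5, -0.8]
gripper_width: 0.064
grasp_force: 59.1
t: 30.55
eef_pos: [0.4428, 0.2323, 0.0931]
tcp_rot: [-1.767, -2.596, 0.004]
force: [0.7, -0.0, -0.6]
gripper_width: 0.063
grasp_force: 59.1
t: 31.22
eef_pos: [0.4436, 0.2345, 0.0221]
tcp_rot: [1.765, 2.598, 0.002]
force: [0.5, 0.2, -0.3]
gripper_width: 0.066
grasp_force: 59.1
t31.2 pos [0.4436 0.2345 0.0221] psi 111.6 tilt [0.001 0.001] w0.07 gf59 F [ 0.5  0.2 -0.3]
now: [-0.0002 -0.0009  0.0105] rz 0.000  after turn: [-0.0002 -0.0009  0.0106]
```

Now I'll lower it, release, lift and retreat toward the right for a clear look.

```bash
python3 -m crank '[[0, 0, 0.006, 0, 0, 0], [0, 0, 0.0045, 0, 0, 0], [0, 0, 0, 0, 0, 0], [0, 0, 0, 0, 0, 0]]'; python3 -m crank '[[0, 0, 0, 0, 0, 0], [0, 0, 0, 0, 0, 0], [0, 0, 0, 0, 0, 0]]' 0.4;  python3 -m crank '[[0, 0, -0.01, 0, 0, 0], [0, 0, -0.03, 0, 0, 0], [0, 0, -0.04, 0, 0, 0], [-0.035, 0.005, -0.02, 0, 0, 0], [-0.035, 0.005, -0.02, 0, 0, 0], [-0.035, 0.005, 0, 0, 0, 0], [-0.035, 0.005, 0, 0, 0, 0], [-0.035, 0.005, 0, 0, 0, 0], [-0.035, 0.005, 0, 0, 0, 0], [-0.035, 0, 0, 0, 0, 0], [-0.035, 0, 0, 0, 0, 0], [-0.035, 0, 0, 0, 0, 0], [-0.035, 0, 0, 0, 0, 0], [0, 0, 0, 0, 0, 0], [0, 0, 0, 0, 0, 0], [0, 0, 0, 0, 0, 0]]'
python3 - <<'E'
from h import *
im=grab_frame("top")
cv2.imwrite("pics/o5.png",ortho("top",.3,.7,-.4,.4,.007,1000,im))
t=grab_frame("side")[150:290,170:350];cv2.imwrite("pics/s5.png",cv2.resize(t[...,::-1],None,fx=4,fy=4,interpolation=2))
E
```

```text
t: 31.55
eef_pos: [0.4435, 0.2343, 0.0111]
tcp_rot: [1.765, 2.598, 0.001]
force: [-0.6, -0.5, 4.1]
gripper_width: 0.065
grasp_force: 60.6
t: 31.8
eef_pos: [0.4428, 0.234, 0.0106]
tcp_rot: [-1.765, -2.599, 0.001]
force: [-0.2, 0.8, -0.1]
gripper_width: 0.398
grasp_force: 0.0
t: 33.13
eef_pos: [0.5995, -0.0795, 0.1312]
tcp_rot: [-1.765, -2.598, -0.001]
force: [-0.9, 0.5, 0.1]
gripper_width: 0.405
grasp_force: 0.0
```

View pics/o5.png

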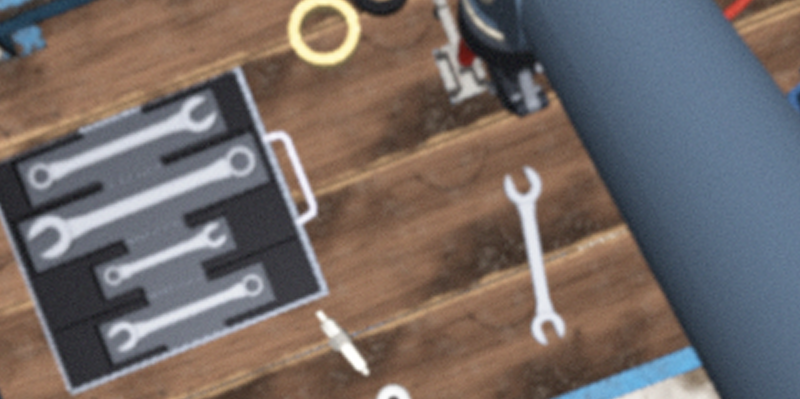

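View pics/s5.png

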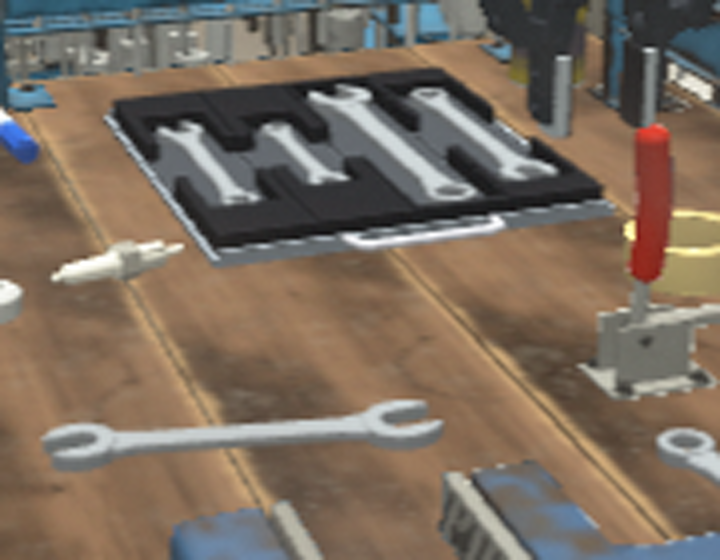

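All four wrenches lie flat in their bays: 210, 251, 142 and 176 from back to front. The look-alikes have not moved. The gripper stopped close to the toggle clamp with no force reading, so I'll lift it clear before handing in.

```bash
python3 -m crank '[[0, 0, -0.03, 0, 0, 0], [0, 0, -0.03, 0, 0, 0], [0, 0, -0.02, 0, 0, 0], [0.012, -0.03, 0, 0, 0, 0], [0.012, -0.03, 0, 0, 0, 0], [0.012, -0.03, 0, 0, 0, 0], [0, 0, 0, 0, 0, 0], [0, 0, 0, 0, 0, 0], [0, 0, 0, 0, 0, 0], [0, 0, 0, 0, 0, 0]]'
python3 - <<'E'
from m import *
im=grab_frame("top")
for L,w,c,a,n in wrenches(ortho("top",.3,.9,-.4,.4,.007,S,im),.9,.4):
    if .1<L<.25 and w<.06: print("L%.0f w%.0f c(%.4f %.4f) ang %.1f"%(L*1e3,w*1e3,*c,a))
E
```

```text
t: 34.07
eef_pos: [0.5041, -0.0792, 0.2113]
tcp_rot: [1.763, 2.599, 0.002]
force: [0.0, -0.2, -0.0]
gripper_width: 0.4
grasp_force: 0.0
L241 w43 c(0.5001 0.2576) ang 111.6
L198 w35 c(0.5556 0.2789) ang 111.5
L165 w31 c(0.3888 0.2139) ang 111.5
L152 w12 c(0.6455 -0.0855) ang 9.9
L130 w26 c(0.4449 0.2358) ang 111.7
L118 w26 c(0.4148 -0.1386) ang 12.4
```

```bash
python3 -c "
from bench import r
print(r.job_done())"
```

```text
the job is handed in; nothing more can be done
None
```

All four combination wrenches lie flat in their matching bays, the two look-alike spanners were left where they lay, and the job was handed in at about 34 s.

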